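# Nip a mounted printing block in the bench press

### The arm

A 6-joint arm with a two-finger parallel gripper is mounted at the origin on the work surface. World frame = base frame: x ahead of the robot, y to its left, z up, the work surface at z = 0. Lengths are in m, angles in rad, forces in N, time in s.
With the tool pointing down it reaches from about 0.35 to 0.775 m from the base axis. Payload 5.5 kg.
Tool frame: the origin (TCP) lies on the centre line of the jaws, within the pads' length; the fingertips stand 22 mm ahead of it and the grasp point (between the pads) lies 3 mm ahead of it; z points along the fingers, y is the line along which they close (so a half turn about z gives the same grasp; the last joint's range is limited). The gripper opens to 85 mm and grips with 20 to 120 N. Pads are 22 mm wide; open, the fingers measure 114 mm over their backs; the gripper's body (76 mm by 85 mm) begins 54 mm behind the grasp point. The pads swing forward as they close: fully open they stand 13 mm farther back than shut.
Start: joints at [-1.428, 0.313, 0.046, 1.304, 0, 1.431], TCP at [0.16, -0.552, 0.232] pointing down, gripper open.
Joint ranges: [-2.76, 2.76], [-0.86, 1.69], [-1.03, 1.26], [-2.2, 2.34], [-1.47, 1.5], [-3.14, 3.14]. Speed limits (rad/s): [2.57, 2.57, 3.14, 3.14, 3.14, 3.14].

### API

Orientations are given as a unit quaternion [x, y, z, w].
In Python, from workcell import get_state, camera, camera_info, close_job gives the robot as it stands.
- The arm moves only by the tool play_rows, never from a script. Its argument "commands" is a list of rows, each a list of 5 numbers: the shift along the tool's x, y, z in m, then the turn about the tool's z in rad, then the opening, from -1 (shut) to 1 (fully open). In form: [[dx, dy, dz, spin, gripper], ...]. A call has exactly 5 rows; each row shifts and turns the commanded pose from where the row before left it, along the tool's axes as they then stand; what a row does not reach is not made up. A row lasts 1/10 s, in which the tool goes at most 50 mm and 8.59 degrees, less where a joint would pass 70% of its speed; a pose out of reach is approached as far as the arm can. A call is refused whole if a number of a shift passes 0.05 or a number of a turn 0.15, either way. A call with a gripper value outside its range is refused whole. The fingers move at their own pace and stop on an object; "grip_force" is the grip in N (left out, the last holds). Time passes only in rows, so rows that do not move let the fingers close, or fill a call up. It gives the time, the measured TCP pose, the force, the opening and the grip force at its end, in the units of the state.
- get_state(): the state, without advancing time (a new reading comes with each control period).
- camera(name): name is "scene" or "top" or "wrist"; returns the picture (420x560x3 uint8, red, green, blue); there is no depth.
- camera_info(name): a dict with "fx", "fy", "cx", "cy" (pixels), "R" (3x3) and "t" (3): a world point X has camera coordinates R X + t; the wrist camera has in their place "mount" (4x4, takes a point from camera to tool coordinates, whose origin is the TCP and whose axes are the flange's). Camera axes: x right, y down, z forward; pixel columns grow to the right and rows downward; lengths in m; the calibration is good to about 2 mm. A picture is of the moment at which its call begins: read the wrist's pose just before it. camera_info takes no time and is no camera call.
- close_job(): hands the job in; it is judged then, once.
The state is a dict: "t": time; "q": joint angles; "qd": joint speeds; "tau": joint torques, N m; "eef_pos": TCP position; "orientation": TCP orientation; "ft_force": force on the tool from outside, world axes, zero at the start; "wrist_torque": the same for the moment, N m; "grip_width": finger opening in m; "gripper_force": force on a finger pad.
Only numpy, scipy, OpenCV 4.12 (cv2) and the standard library are available. Lean on these libraries where they do the work, as an engineer would, in place of code of your own. Each camera call takes 0.05 s, during which the arm holds its last target. There are 200 camera calls.

### The job

A freshly mounted copper-faced printing block lies on its carrier board, still partly drawn out of the bench nipping press. Push the board fully home against the stop pins at the back of the bed, then wind the handwheel clockwise until the platen is down on the block and the wheel feels firm, but no harder, or the copper relief is crushed. Let go and leave it nipped, and do not disturb the other things on the bench.

Things in the scene. Friction and masses are not known exactly. Their poses are not given: they have to be found in the camera images.
- press: Bench nipping press, fixed: green base and yoke, two steel columns, handwheel on top. Origin on the table under the screw axis; +x to the back of the press, z up; open front at -x. Base x -180 to 110, y +-145 mm; bed top 30 mm above the table. Columns 24 mm thick at x 0, y +-122 mm; yoke 48 mm deep in x, nuts up to 202 mm. Guides 8 mm high beside the board, inner faces at y +-78 mm.
- stops (a point): Midway between the two steel stop pins at the back of the bed (90 mm apart, 18 mm high), on the line of their front faces, 94 mm behind the screw axis, level with board_back. The board is home when board_back is here.
- board_front (a point): Middle of the front edge of the carrier board, half-way up. The board is loose waxed plywood, 235 (x) x 152 (y) x 15 mm, about 0.45 kg, dark front edge; it slides on the bed under a push of 2 to 3 N. It starts 25 to 50 mm short of home with its front edge in the open.
- board_back (a point): Middle of the back edge of the carrier board, half-way up, 235 mm behind board_front.
- block: Printing block: wood with a copper plate on top, 80 (x) x 110 (y) x 23.3 mm, 0.25 to 0.4 kg, loose on the board. Origin at the centre of its underside. With the board home it stands within about 10 mm of the screw axis.
- screw: The screw and all it carries: handwheel above the yoke, and below it the dark steel platen (150 x 190 mm) on stiff cup springs, with brown card packing under it. Goes down 12 mm a turn. The packing is 2 to 10 mm thick, different each time and not told, so where it meets the block (within 1.7 turns of the start) must be felt. Origin on the screw axis.
- hub (a point): Point on the axis of the handwheel, level with the middle of the handle; it goes down with the wheel. The wheel is dark steel, 172 mm across, with a round rim 16 mm thick, three spokes and a low hub; the top of the rim lies 29 mm below this point.
- handle (a point): Centre of the wheel's handle: an upright dark wooden cylinder, 22 mm in diameter, 50 mm tall, on the rim, 72 mm from the wheel axis, 240 to 270 mm above the table. It spins freely on its own pin, so a gripper that pinches it from above need not turn while going round. It sinks 12 mm a turn.
- wheel (a joint): Wheel angle (rad), growing clockwise seen from above, which winds down. Pull at the handle, wound slowly: 5 to 6 N running free; once on the block it rises 5.5 N per rad. Firm: 4 to 5 N above the free pull, some 0.8 rad past touch. Under 3 N above is loose, over 6 too hard, 7.5 crushes. The 0.9 kg wheel coasts after a quick stop, so the pull then reads low. It stays where it is left.
- tub: White plastic tub with lid, 84 mm in diameter, 80 mm tall, loose; to be left alone. Origin at the centre of its underside.
- brayer: Ink brayer lying on the bench, loose, to be left alone: black rubber roller 90 mm long and 38 mm thick, wire fork, wooden handle, 165 mm from roller to handle end. Origin under the middle of the roller, handle towards its -x.
- planer: Wooden type planer, a block 85 x 75 x 45 mm, loose; to be left alone. Origin at the centre of its underside.

How it is judged:
On the way, in this order (a step that is already met when the one before it is completed fails the run):
1. The board is fully home against the stop pins, with the block under the screw (x of board_back in the frame of press above 0.091 m and horizontal distance between block and hub below 0.018 m and contact force between screw and block below 5 N), for 0.2 s.
2. The platen nips the block firmly (x of board_back in the frame of press above 0.091 m and horizontal distance between block and hub below 0.018 m and contact force between screw and block between 100 and 250 N), for 0.3 s.
At the end, for the whole second after the job is handed in: The board is home (its back edge within 3 mm of the pins), the block is within 18 mm of the screw axis, and the platen, let go, presses on it firmly, with 100 to 250 N (all of step 2); the robot touches nothing.
It fails at once if the relief is crushed by overwinding (contact force between screw and block above 300 N).
It fails at once if another thing on the bench is pushed away (distance of any of tub, brayer, planer from where it was at the start of the episode above 0.03 m).
It also fails if it takes over 72 s, if anything falls off the work surface, if the arm or the gripper's body presses on something with over 40 N, if the wrist force passes 120 N, or if a joint passes its speed limit or range.

## Working session

There is one attempt and no reset: what is moved stays moved. The work goes in short steps, Python scripts to look and compute and a tool call to move; the robot and the scene stay as the last step left them, time stands still between calls to the robot, and variables do not carry over. Pictures are saved under pics/ and viewed, at most 10 in all, crops included, and the job is handed in when it is done.

Besides the shell and the picture viewer there is one more tool, called after "Request:" by a JSON object that holds its "op" and its "data", one argument or row to a line. play_rows: Moves the arm, as the interface text tells. Its arguments: {"type":"object","properties":{"commands":{"type":"array"},"grip_force":{"type":"number"}},"required":["commands"]}

```bash
mkdir -p pics; python3 - <<'E'
from workcell import *
import cv2,numpy as np
s=get_state();print(s)
for n in("scene","top"):
    im=camera(n);cv2.imwrite(f"pics/{n}0.png",cv2.resize(im[:,:,::-1],(800,600),interpolation=cv2.INTER_CUBIC))
    print(n,camera_info(n))
print(camera_info("wrist"))
E
```

```text
{'t': 0.0, 'q': array([-1.42762563e+00,  3.13988738e-01,  4.49458676e-02,  1.30360649e+00,
       -6.17629561e-06,  1.43115032e+00]), 'qd': array([-1.10247897e-03, -9.43217908e-04,  8.81754918e-04,  8.86523655e-04,
       -5.47268072e-05, -9.42469587e-04]), 'tau': array([-3.99302189e-05, -4.80628538e+01,  2.98532259e+01,  1.93014886e-02,
       -7.57444786e-05,  1.82917506e-05]), 'eef_pos': array([ 0.16034775, -0.55163908,  0.23120198]), 'orientation': array([ 9.90018063e-01,  1.40937492e-01, -4.72098864e-06, -9.26512400e-04]), 'ft_force': array([0.76462747, 0.83699435, 0.09022619]), 'wrist_torque': array([ 0.02178325,  0.0222026 , -0.03744981]), 'gripper_force': 0.0, 'grip_width': 0.08556722817973617}
scene {'fx': 384.41152525634396, 'fy': 384.41152525634396, 'cx': 276.71927418146026, 'cy': 210.38690528448183, 'R': array([[-0.78805356,  0.61558776, -0.00482651],
       [ 0.31556785,  0.39722211, -0.86176072],
       [-0.52857216, -0.68063669, -0.507292  ]]), 't': array([ 0.47159667, -0.01419235,  1.35281088])}
top {'fx': 431.349943974156, 'fy': 431.349943974156, 'cx': 279.07491288560516, 'cy': 207.46081612917575, 'R': array([[-0.10835726, -0.99411126,  0.0012301 ],
       [-0.9713306 ,  0.10561064, -0.2129865 ],
       [ 0.21160237, -0.02427347, -0.97705437]]), 't': array([0.02618656, 0.6197661 , 1.12804603])}
{'fx': 294.4074890209687, 'fy': 294.4074890209687, 'cx': 277.4335624444699, 'cy': 215.10943190138275, 'mount': array([[ 7.74916357e-05, -9.49394374e-01, -3.14086479e-01,
         8.00425878e-02],
       [ 9.99999843e-01,  2.47723599e-04, -5.02077544e-04,
        -1.65372976e-03],
       [ 5.54476229e-04, -3.14086391e-01,  9.49394245e-01,
        -1.41846698e-01],
       [ 0.00000000e+00,  0.00000000e+00,  0.00000000e+00,
         1.00000000e+00]])}
```

View pics/scene0.png

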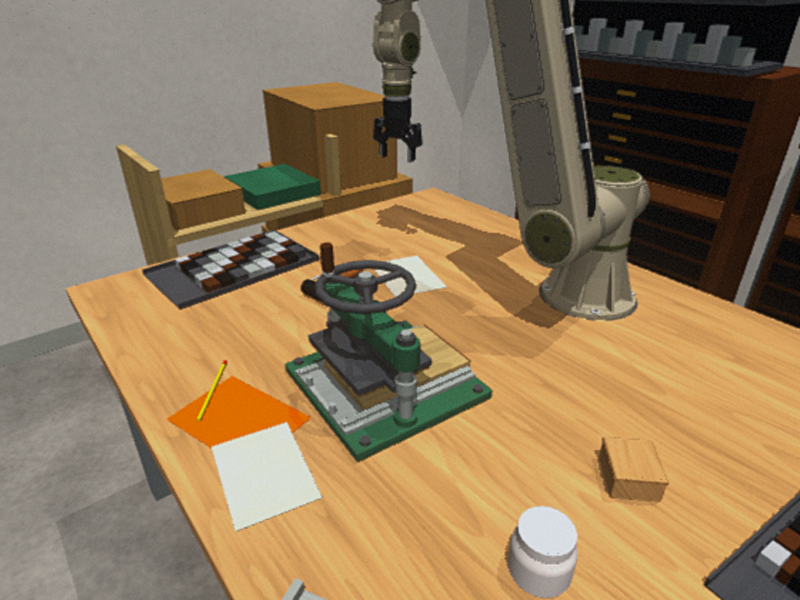

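View pics/top0.png

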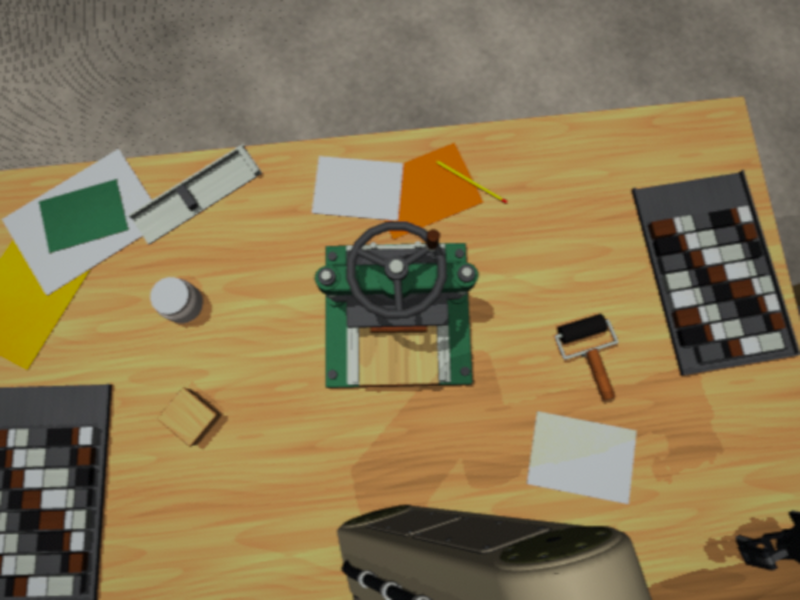

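Scene: press in the middle, hub near (366,283), handle at (327,257), tub (543,550), planer (633,468). Top: hub (397,267), handle (433,238), board front edge about y=385. Next an enlarged crop.

```bash
cat > h.py <<'E'
import numpy as np,cv2
from workcell import *
def ray(n,u,v):
    c=camera_info(n);R=np.array(c['R']);t=np.array(c['t'])
    return -R.T@t, R.T@np.array([(u-c['cx'])/c['fx'],(v-c['cy'])/c['fy'],1.])
def atz(n,u,v,z):
    o,d=ray(n,u,v);return o+d*(z-o[2])/d[2]
def proj(n,X):
    c=camera_info(n);p=np.array(c['R'])@X+np.array(c['t']);return [c['cx']+c['fx']*p[0]/p[2],c['cy']+c['fy']*p[1]/p[2]]
def tri(a,b):
    A=0;B=0
    for n,(u,v) in(('top',a),('scene',b)):
        o,d=ray(n,u,v);d=d/np.linalg.norm(d);P=np.eye(3)-np.outer(d,d);A=A+P;B=B+P@o
    return np.linalg.solve(A,B)
E
python3 - <<'E'
from h import *
a=cv2.imread('pics/top0.png')[205:405,300:500];cv2.imwrite('pics/c1.png',cv2.resize(a,(600,600),interpolation=cv2.INTER_CUBIC))
k=1.42857
for nm,p,z in(('FL',(326,388),.03),('FR',(473,386),.03),('BR',(466,244),.03),('BL',(326,247),.03),('nutL',(326,275),.202),('nutR',(467,272),.202),('brayer',(582,330),.02),('brh',(608,398),.01),('tub',(174,297),.08),('planer',(190,416),.045)):
    print(nm,atz('top',p[0]/k,p[1]/k,z).round(4))
print('handle top',tri((433/k,236/k),(327/k,246/k)))
print('hub',tri((397/k,266/k),(366,)and(397/k,266/k) and (366/k,278/k)))
E
```

```text
FL [0.4616 0.1177 0.03  ]
FR [ 0.4345 -0.1659  0.03  ]
BR [ 0.7207 -0.1902  0.03  ]
BL [0.7451 0.094  0.03  ]
nutL [0.6408 0.083  0.202 ]
nutR [ 0.6198 -0.1598  0.202 ]
brayer [ 0.5214 -0.3981  0.02  ]
brh [ 0.3838 -0.4289  0.01  ]
tub [0.6614 0.3873 0.08  ]
planer [0.4359 0.3765 0.045 ]
handle top [ 0.66396526 -0.10109704  0.28677213]
hub [ 0.63156332 -0.03842264  0.24148083]
```

View pics/c1.png

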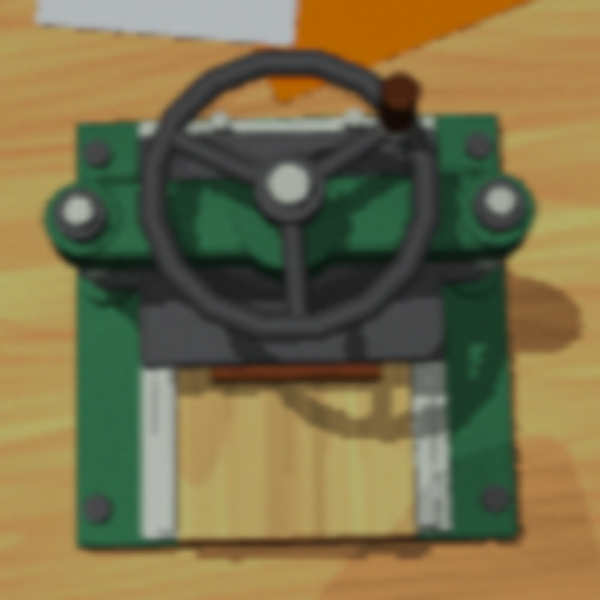

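The crop shows the hub at (288,185), the handle top at (400,90), the board front edge at y≈540 across x 175–415, and the block's copper edge just in front of the platen at (295,372). Nuts, base sides and hub agree: screw axis about (0.6305,-0.0385), press yaw about -0.085. The handle comes out 71 mm from the axis, which fits.

```bash
cat >> h.py <<'E'
AX=np.array([.6305,-.0385]);YAW=-.085
c,s=np.cos(YAW),np.sin(YAW);Rp=np.array([[c,-s],[s,c]])
def P(w): return Rp.T@(np.asarray(w)[:2]-AX)
def W(p): return AX+Rp@np.asarray(p)
E
python3 - <<'E'
from h import *
k=1.42857
for z in(.03,.045):
  for x in (175,295,415): print(z,(P(atz('top',(300+x/3)/k,(205+540/3)/k,z))*1e3).round(1))
print('block edge',P(atz('top',(300+295/3)/k,(205+382/3)/k,.068))*1e3)
for p in((78,545),(515,540)):print('basefront',P(atz('top',(300+p[0]/3)/k,(205+p[1]/3)/k,.03))*1e3)
print('hnd',P([.664,-.1011])*1e3)
st=get_state();p=st['eef_pos'][:2];g=W([-.235,0]);yaw=2*np.arctan2(.1409,.990);d=g-p
print(g,d,yaw, 'tool frame', d@[np.cos(yaw),np.sin(yaw)], d@[np.sin(yaw),-np.cos(yaw)])
# rows: spin -0.15 each for 8 rows (last -.003..), straight line 14 rows
N=15;y=yaw
for i in range(N):
    v=d/N;print([round(float(v@[np.cos(y),np.sin(y)]),4),round(float(v@[np.sin(y),-np.cos(y)]),4)])
    sp=min(.14,1.486-y);y+=max(sp,0)
    print(-round(max(sp,0),4))
E
```

```text
0.03 [-177.3   78.6]
0.03 [-179.1    1.1]
0.03 [-180.9  -76.5]
0.045 [-178.4   77.7]
0.045 [-180.2    1.1]
0.045 [-182.   -75.5]
block edge [-81.91154418  -1.18629986]
basefront [-179.02384179  141.2707827 ]
basefront [-182.45028713 -141.11992294]
hnd [ 38.69364904 -59.52992125]
[ 0.39634843 -0.01854904] [0.23597693 0.53314877] 0.28274756643094523 tool frame 0.37535280623176465 -0.44614234937002484
[0.025, -0.0297]
-0.14
[0.0289, -0.026]
-0.14
[0.0323, -0.0217]
-0.14
[0.035, -0.017]
-0.14
[0.037, -0.0119]
-0.14
[0.0383, -0.0066]
-0.14
[0.0389, -0.0012]
-0.14
[0.0386, 0.0042]
-0.14
[0.0377, 0.0096]
-0.0833
[0.0367, 0.0127]
-0.0
[0.0367, 0.0127]
-0.0
[0.0367, 0.0127]
-0.0
[0.0367, 0.0127]
-0.0
[0.0367, 0.0127]
-0.0
[0.0367, 0.0127]
-0.0
```

Request:
{"op": "play_rows", "data": {
  "commands": [
    [0.025,-0.03,0,-0.14,-1],
    [0.029,-0.026,0,-0.14,-1],
    [0.032,-0.022,0,-0.14,-1],
    [0.035,-0.017,0,-0.14,-1],
    [0.037,-0.012,0,-0.14,-1]
  ]
}}

```text
t: 0.6
eef_pos: [0.2388, -0.3722, 0.2317]
orientation: [0.88, 0.474, 0.0, -0.0]
ft_force: [1.4, 0.5, 0.0]
grip_width: 0.0123
gripper_force: 0.0
```

Request:
{"op": "play_rows", "data": {
  "commands": [
    [0.038,-0.007,0,-0.14,-1],
    [0.039,-0.001,0,-0.14,-1],
    [0.039,0.004,0,-0.14,-1],
    [0.038,0.01,0,-0.083,-1],
    [0.037,0.013,0,0,-1]
  ]
}}

```text
t: 1.1
eef_pos: [0.3179, -0.1937, 0.2319]
orientation: [0.736, 0.677, 0.0, -0.0]
ft_force: [1.0, -0.3, -0.1]
grip_width: -0.0001
gripper_force: 0.0
```

Request:
{"op": "play_rows", "data": {
  "commands": [
    [0.037,0.013,0,0,-1],
    [0.037,0.013,0,0,-1],
    [0.037,0.013,0,0,-1],
    [0.037,0.013,0,0,-1],
    [0.037,0.013,0,0,-1]
  ]
}}

```text
t: 1.6
eef_pos: [0.3984, -0.0148, 0.2319]
orientation: [0.736, 0.676, -0.0, 0.0]
ft_force: [0.8, -0.3, -0.5]
grip_width: 0.0005
gripper_force: 0.0
```

```bash
cat >> h.py <<'E'
def show():
    st=get_state();x,y,z,w=st['orientation'];p=st['eef_pos']
    f=st['ft_force'];print('t',round(st['t'],2),'press',(P(p)*1e3).round(1),'z',round(p[2]*1e3,1),'yaw',round(2*np.arctan2(y,x),4),'F press',(Rp.T@f[:2]).round(2),round(f[2],2),'grip',st['grip_width'],st['gripper_force']);return st
E
python3 -c "
from h import *;show()"
```

```text
t 1.6 press [-233.3    3.9] z 231.9 yaw 1.4859 F press [ 0.79 -0.19] -0.54 grip 0.0004604001179249529 0.0
```

Request:
{"op": "play_rows", "data": {
  "commands": [
    [-0.004,0,0.04,0,-1],
    [0,0,0.04,0,-1],
    [0,0,0.04,0,-1],
    [0,0,0.035,0,-1],
    [0,0,0.02,0,-1]
  ]
}}

```text
t: 2.1
eef_pos: [0.3956, -0.0198, 0.0543]
orientation: [0.736, 0.677, -0.001, -0.002]
ft_force: [-0.5, 0.6, 0.5]
grip_width: 0.0001
gripper_force: 0.0
```

```bash
python3 - <<'E'
from h import *;show()
im=camera('scene')
cv2.imwrite('pics/s2.png',cv2.resize(im[140:340,180:447,::-1],(800,600),interpolation=cv2.INTER_CUBIC))
E
```

```text
t 2.1 press [-235.6   -1.3] z 54.3 yaw 1.4861 F press [-0.57  0.52] 0.54 grip 0.00010532868468660936 0.0
```

View pics/s2.png

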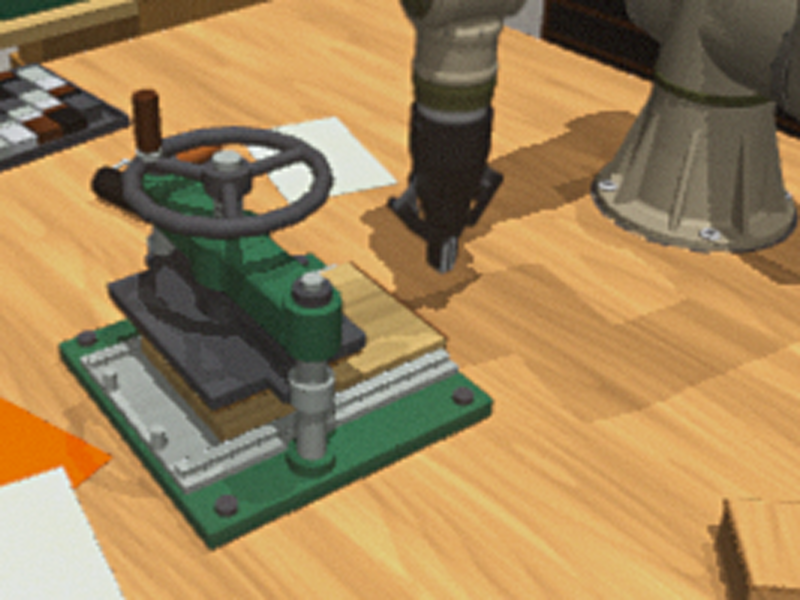

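The gripper stands clear in front of the board (fingertips at about (443,260) in the crop), and the stop pins and back gap are visible.

Request:
{"op": "play_rows", "data": {
  "commands": [
    [0,0.01,-0.002,0,-1],
    [0,0.01,0,0,-1],
    [0,0.01,0,0,-1],
    [0,0.008,0,0,-1],
    [0,0.005,0,0,-1]
  ]
}}

```text
t: 2.65
eef_pos: [0.4427, -0.0245, 0.0599]
orientation: [0.736, 0.676, 0.001, 0.001]
ft_force: [-0.1, -0.9, 0.4]
grip_width: 0.0002
gripper_force: 0.0
```

Request:
{"op": "play_rows", "data": {
  "commands": [
    [0,0.005,0,0,-1],
    [0,0.005,0,0,-1],
    [0,0.005,0,0,-1],
    [0,0.005,0,0,-1],
    [0,0.005,0,0,-1]
  ]
}}

```text
t: 3.15
eef_pos: [0.4659, -0.0263, 0.059]
orientation: [0.737, 0.676, -0.0, -0.0]
ft_force: [-0.0, 0.1, 0.1]
grip_width: -0.0001
gripper_force: 0.0
```

```bash
python3 -c "
from h import *;show()"
```

```text
t 3.15 press [-165.    -1.8] z 59.0 yaw 1.4858 F press [-0.06  0.09] 0.08 grip -6.419108130526196e-05 0.0
```

```bash
python3 - <<'E'
from h import *;show()
im=camera('scene');a=im[200:290,260:380,::-1];
cv2.imwrite('pics/s3.png',cv2.resize(a,(800,600),interpolation=cv2.INTER_CUBIC))
E
```

```text
t 3.15 press [-165.    -1.8] z 59.0 yaw 1.4858 F press [-0.06  0.09] 0.08 grip -6.419108130526196e-05 0.0
```

View pics/s3.png

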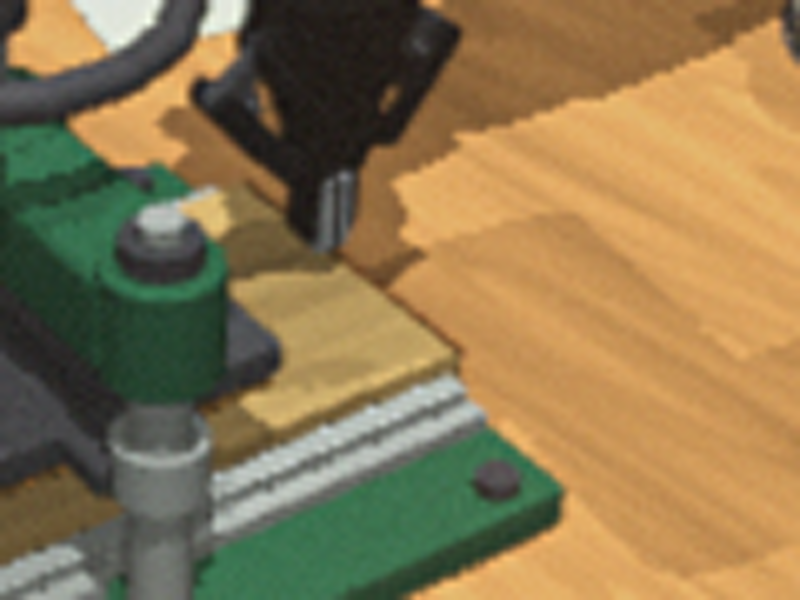

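```bash
python3 - <<'E'
from h import *
for z in(.03,.037,.045,.05): print(z,(P(atz('scene',309.5,237.2,z))*1e3).round(1), 'edge mid', (P(atz('scene',260+330/6.667,200+265/6.667,z))*1e3).round(1),'corner',(P(atz('scene',328.7,253.2,z))*1e3).round(1))
for dx in(0,):
  for z in (.037,.045,.05): w=W([-.165,-.0018]);print(z,((np.array(proj('scene',np.array([*w,z])))-[260,200])*6.667).round())
E
```

```text
0.03 [-191.   -25.2] edge mid [-183.   -14.7] corner [-187.8   66.9]
0.037 [-184.5  -17.2] edge mid [-176.6   -6.8] corner [-181.4   73.9]
0.045 [-177.2   -8.1] edge mid [-169.4    2.2] corner [-174.1   81.9]
0.05 [-172.6   -2.4] edge mid [-164.9    7.8] corner [-169.5   86.9]
0.037 [316. 279.]
0.045 [316. 264.]
0.05 [317. 254.]
```

```bash
python3 - <<'E'
from h import *
for x in(-.18,-.175,-.17,-.165,-.15):
  print(x,[((np.array(proj('scene',np.array([*W([x,y]),.045])))-[260,200])*6.667).round() for y in(-.076,0,.076)], 'guide end',((np.array(proj('scene',np.array([*W([x,.08]),.038])))-[260,200])*6.667).round())
im=camera('top');cv2.imwrite('pics/t3.png',cv2.resize(im[230:290,220:340,::-1],(800,400),interpolation=cv2.INTER_CUBIC))
E
```

```text
-0.18 [array([244., 175.]), array([347., 255.]), array([460., 343.])] guide end [465. 361.]
-0.175 [array([235., 179.]), array([337., 258.]), array([450., 347.])] guide end [456. 365.]
-0.17 [array([226., 182.]), array([328., 262.]), array([441., 351.])] guide end [446. 370.]
-0.165 [array([217., 185.]), array([319., 266.]), array([431., 355.])] guide end [437. 374.]
-0.15 [array([189., 195.]), array([291., 277.]), array([403., 367.])] guide end [408. 386.]
```

View pics/t3.png

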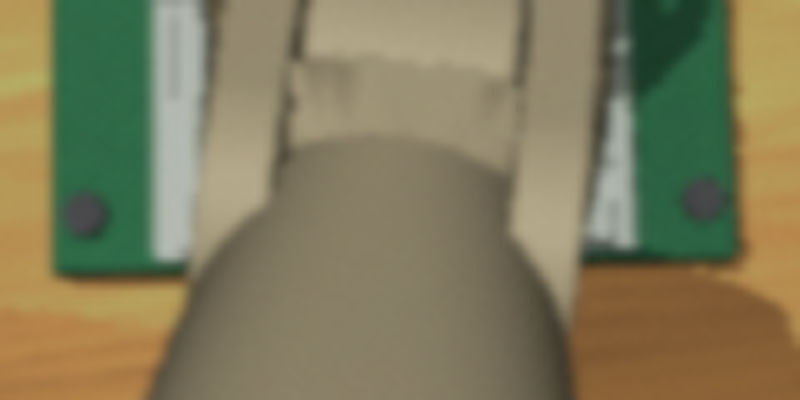

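Top view: the arm hides the board. Board corner in the scene crop has not moved, so I look from the wrist.

```bash
python3 - <<'E'
from h import *
im=camera('wrist');cv2.imwrite('pics/w3.png',cv2.resize(im[:,:,::-1],(800,600),interpolation=cv2.INTER_CUBIC))
E
```

```text
(no output)
```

View pics/w3.png

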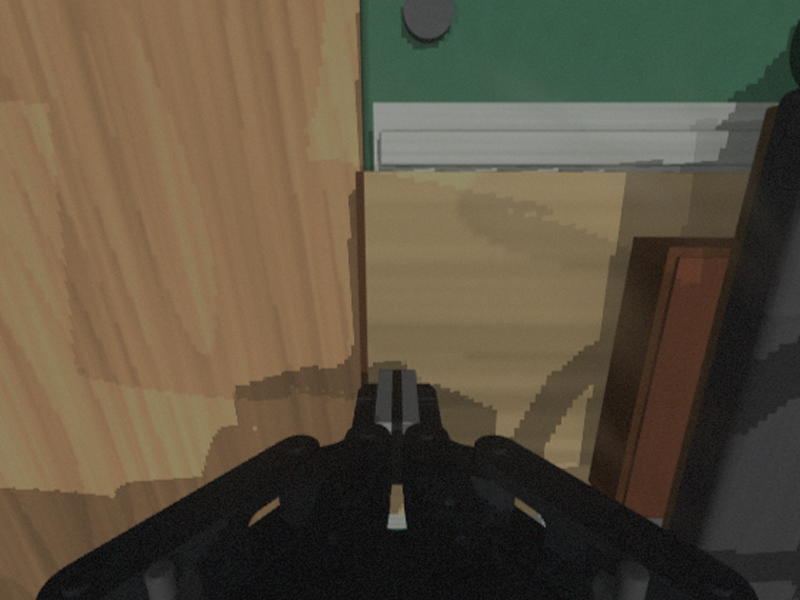

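The wrist view shows the board edge at column 362 with the shut fingers at 397. They are over the board, not in front of it, so the fingertips are higher than assumed. Back off, go 12 mm lower, retry.

Request:
{"op": "play_rows", "data": {
  "commands": [
    [0,-0.02,-0.003,0,-1],
    [0,-0.025,0,0,-1],
    [0.002,0,0.007,0,-1],
    [0,0,0.008,0,-1],
    [0,0,0,0,-1]
  ]
}}

```text
t: 3.8
eef_pos: [0.421, -0.0205, 0.0462]
orientation: [0.736, 0.676, -0.0, -0.0]
ft_force: [-0.0, -0.2, -1.0]
grip_width: 0.0002
gripper_force: 0.0
```

Request:
{"op": "play_rows", "data": {
  "commands": [
    [0,0.005,0,0,-1],
    [0,0.005,0,0,-1],
    [0,0.005,0,0,-1],
    [0,0.003,0,0,-1],
    [0,0.003,0,0,-1]
  ]
}}

```text
t: 4.3
eef_pos: [0.4425, -0.0223, 0.0471]
orientation: [0.737, 0.676, 0.0, 0.0]
ft_force: [-0.1, 0.6, -0.6]
grip_width: -0.0003
gripper_force: 0.0
```

Request:
{"op": "play_rows", "data": {
  "commands": [
    [0,0.002,0,0,-1],
    [0,0.002,0,0,-1],
    [0,0.002,0,0,-1],
    [0,0.002,0,0,-1],
    [0,0.002,0,0,-1]
  ]
}}

```text
t: 4.8
eef_pos: [0.452, -0.0231, 0.0471]
orientation: [0.737, 0.676, -0.0, 0.0]
ft_force: [0.9, 0.7, 0.0]
grip_width: 0.0002
gripper_force: 0.0
```

```bash
python3 -c "
from h import *;show()"
```

```text
t 4.8 press [-179.2    0.2] z 47.1 yaw 1.4858 F press [0.81 0.76] 0.03 grip 0.000162690708585665 0.0
```

Request:
{"op": "play_rows", "data": {
  "commands": [
    [0,0.002,0,0,-1],
    [0,0.002,0,0,-1],
    [0,0.002,0,0,-1],
    [0,0.002,0,0,-1],
    [0,0.002,0,0,-1]
  ]
}}

```text
t: 5.3
eef_pos: [0.462, -0.024, 0.0471]
orientation: [0.737, 0.676, -0.0, 0.0]
ft_force: [0.4, 0.5, 0.1]
grip_width: -0.0003
gripper_force: 0.0
```

```bash
python3 - <<'E'
from h import *;show()
im=camera('wrist');cv2.imwrite('pics/w4.png',im[60:340,160:520,::-1])
E
```

```text
t 5.3 press [-169.2    0.2] z 47.1 yaw 1.4858 F press [0.35 0.55] 0.12 grip -0.00031901043764728673 0.0
```

View pics/w4.png

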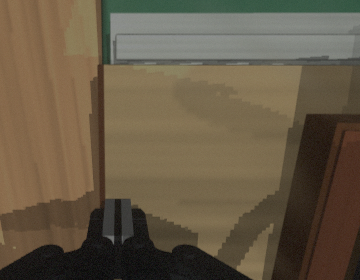

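Still above the board (edge col 102, fingers col 118). I'll feel for the board top to get the true fingertip height.

Request:
{"op": "play_rows", "data": {
  "commands": [
    [0,0,0.001,0,-1],
    [0,0,0.001,0,-1],
    [0,0,0.001,0,-1],
    [0,0,0,0,-1],
    [0,0,0,0,-1]
  ]
}}

```text
t: 5.85
eef_pos: [0.4621, -0.024, 0.0458]
orientation: [0.736, 0.676, 0.0, 0.001]
ft_force: [-4.4, 0.6, 17.2]
grip_width: -0.0
gripper_force: 8.5
```

Contact at TCP z≈0.046: the shut tips are only about 1 mm ahead of the TCP. Now back off and come in at TCP z≈0.038.

Request:
{"op": "play_rows", "data": {
  "commands": [
    [0,0,-0.008,0,-1],
    [0,-0.02,0,0,-1],
    [0,-0.02,0,0,-1],
    [0,0,0.007,0,-1],
    [0,0,0.007,0,-1]
  ]
}}

```text
t: 6.35
eef_pos: [0.4226, -0.0207, 0.038]
orientation: [0.737, 0.676, 0.0, 0.001]
ft_force: [-0.4, -0.3, 0.3]
grip_width: 0.0002
gripper_force: 0.0
```

Request:
{"op": "play_rows", "data": {
  "commands": [
    [0,0.004,0,0,-1],
    [0,0.004,0,0,-1],
    [0,0.003,0,0,-1],
    [0,0.003,0,0,-1],
    [0,0.003,0,0,-1]
  ]
}}

```text
t: 6.85
eef_pos: [0.4395, -0.0221, 0.0381]
orientation: [0.736, 0.676, 0.0, 0.0]
ft_force: [-0.2, 0.5, -0.1]
grip_width: -0.0001
gripper_force: 0.0
```

Request:
{"op": "play_rows", "data": {
  "commands": [
    [0,0.003,0,0,-1],
    [0,0.003,0,0,-1],
    [0,0.003,0,0,-1],
    [0,0.003,0,0,-1],
    [0,0.003,0,0,-1]
  ]
}}

```text
t: 7.35
eef_pos: [0.4539, -0.0232, 0.038]
orientation: [0.737, 0.676, -0.0, -0.0]
ft_force: [-2.2, -0.5, 1.7]
grip_width: -0.0001
gripper_force: 1.8
```

```bash
python3 -c "
from h import *;show()"
```

```text
t 7.35 press [-177.3    0.2] z 38.0 yaw 1.4858 F press [-2.14 -0.67] 1.7 grip -8.18562594618911e-05 1.8074438162147999
```

Request:
{"op": "play_rows", "data": {
  "commands": [
    [0,0.004,0,0,-1],
    [0,0.004,0,0,-1],
    [0,0.004,0,0,-1],
    [0,0.003,0,0,-1],
    [0,0.003,0,0,-1]
  ]
}}

```text
t: 7.85
eef_pos: [0.472, -0.0248, 0.038]
orientation: [0.737, 0.676, -0.0, -0.0]
ft_force: [-3.7, -0.3, 1.4]
grip_width: -0.0003
gripper_force: 1.7
```

Request:
{"op": "play_rows", "data": {
  "commands": [
    [0,0.001,0,0,-1],
    [0,0.001,0,0,-1],
    [0,0.001,0,0,-1],
    [0,0.001,0,0,-1],
    [0,0.001,0,0,-1]
  ]
}}

```text
t: 8.35
eef_pos: [0.4768, -0.0252, 0.0381]
orientation: [0.737, 0.676, -0.0, 0.0]
ft_force: [-3.1, -0.4, 1.0]
grip_width: 0.0003
gripper_force: 1.5
```

Request:
{"op": "play_rows", "data": {
  "commands": [
    [0,0.001,0,0,-1],
    [0,0.001,0,0,-1],
    [0,0.001,0,0,-1],
    [0,0.001,0,0,-1],
    [0,0.001,0,0,-1]
  ]
}}

```text
t: 8.85
eef_pos: [0.4805, -0.0255, 0.0379]
orientation: [0.737, 0.676, -0.001, -0.001]
ft_force: [-7.5, 0.1, 5.9]
grip_width: -0.0003
gripper_force: 4.6
```

Request:
{"op": "play_rows", "data": {
  "commands": [
    [0,0.001,0,0,-1],
    [0,0.0005,0,0,-1],
    [0,0,0,0,-1],
    [0,0,0,0,-1],
    [0,0,0,0,-1]
  ]
}}

```text
t: 9.35
eef_pos: [0.4806, -0.0255, 0.0378]
orientation: [0.737, 0.676, -0.002, -0.002]
ft_force: [-9.1, -0.4, 7.5]
grip_width: -0.0001
gripper_force: 5.9
```

```bash
python3 -c "
from h import *;show()"
```

```text
t 9.35 press [-150.5    0.2] z 37.8 yaw 1.4857 F press [-9.04 -1.15] 7.47 grip -8.2349143860752e-05 5.862114429473877
```

Board stalled on the pins: TCP at press x -150.5, force 9 N, consistent with a front edge at -141. Retreat, lift, and go over to the handle.

Request:
{"op": "play_rows", "data": {
  "commands": [
    [0,-0.01,0,0,-1],
    [0,-0.02,0,0,-1],
    [0,-0.01,-0.03,0,-1],
    [0,0,-0.05,0,-1],
    [0,0,-0.05,0,-1]
  ]
}}

```text
t: 9.85
eef_pos: [0.4431, -0.0223, 0.1694]
orientation: [0.737, 0.676, 0.0, 0.0]
ft_force: [1.6, -1.0, -0.5]
grip_width: 0.0001
gripper_force: 0.0
```

Request:
{"op": "play_rows", "data": {
  "commands": [
    [0,0,-0.05,0,-0.5],
    [0,0,-0.05,0,0.3],
    [0,0,-0.05,0,0.3],
    [-0.01,0.02,-0.002,0,0.3],
    [-0.01,0.04,0,0,0.3]
  ]
}}

```text
t: 10.35
eef_pos: [0.5027, -0.0476, 0.3244]
orientation: [0.736, 0.677, 0.003, 0.004]
ft_force: [1.0, -0.2, -0.0]
grip_width: 0.0558
gripper_force: 0.0
```

Request:
{"op": "play_rows", "data": {
  "commands": [
    [-0.01,0.045,0,0,0.3],
    [-0.01,0.045,0,0,0.3],
    [-0.01,0.045,0,0,0.3],
    [-0.01,0.034,0,0,0.3],
    [0,0,0,0,0.3]
  ]
}}

```text
t: 10.85
eef_pos: [0.6707, -0.1037, 0.3156]
orientation: [0.737, 0.676, -0.0, -0.001]
ft_force: [-0.3, 0.4, -0.5]
grip_width: 0.0556
gripper_force: 0.0
```

```bash
python3 - <<'E'
from h import *;show()
im=camera('wrist');cv2.imwrite('pics/w5.png',cv2.resize(im[:,:,::-1],(800,600),interpolation=cv2.INTER_CUBIC))
E
```

```text
t 10.85 press [ 45.6 -61.6] z 315.6 yaw 1.4846 F press [-0.32  0.39] -0.55 grip 0.05560365201341909 0.0
```

View pics/w5.png

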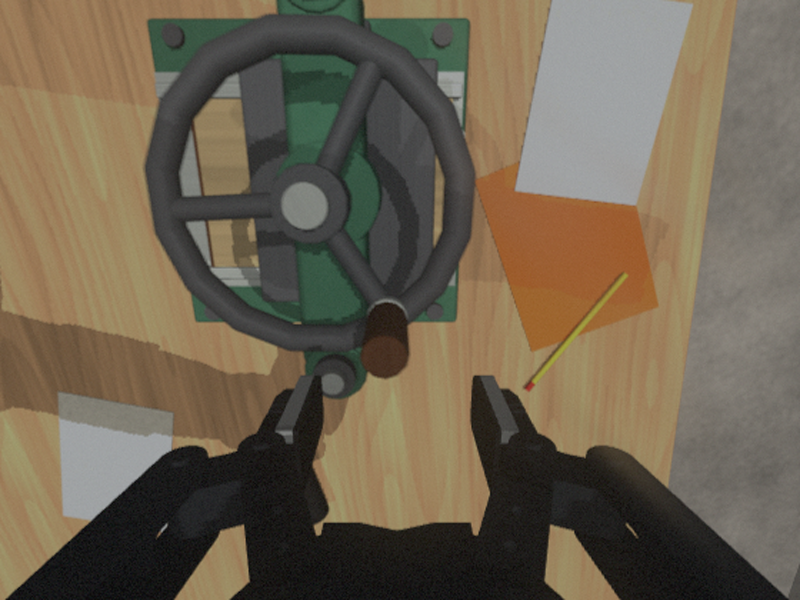

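Wrist view: the handle's top disc is at (386,357) and its foot at (388,308). Hub cap is at (305,205), fingers at (300,410) and (492,410). The tips are ahead of the handle in the picture, so compute the offset.

```bash
python3 - <<'E'
from h import *
from scipy.spatial.transform import Rotation as Ro
st=show();ci=camera_info('wrist');M=np.array(ci['mount']);Rt=Ro.from_quat(st['orientation']).as_matrix()
def wr(u,v):
    d=np.array([(u/1.42857-ci['cx'])/ci['fx'],(v/1.42857-ci['cy'])/ci['fy'],1])
    return st['eef_pos']+Rt@M[:3,3], Rt@M[:3,:3]@d
def tr(rs):
    A=0;B=0
    for o,d in rs:
        d=d/np.linalg.norm(d);Q=np.eye(3)-np.outer(d,d);A=A+Q;B=B+Q@o
    return np.linalg.solve(A,B)
k=1.42857
for n,w,t,s in(('handle top',(386,357),(433,236),(327,246)),('hub',(305,205),(396.5,266.5),(366,278))):
    r=[wr(*w),ray('top',t[0]/k,t[1]/k),ray('scene',s[0]/k,s[1]/k)]
    for q in(r,[r[0],r[1]],[r[0],r[2]],[r[1],r[2]]):
        x=tr(q);print(n,x.round(4),(P(x)*1e3).round(1))
for z in(.28,.287): o,d=wr(386,357);x=o+d*(z-o[2])/d[2];print(z,(P(x)*1e3).round(1))
o,d=wr(388,312);x=o+d*(.237-o[2])/d[2];print('foot',(P(x)*1e3).round(1))
E
```

```text
t 10.9 press [ 43.5 -60.7] z 317.0 yaw 1.485 F press [-0.26  0.24] -1.2 grip 0.05571253600991565 0.0
handle top [ 0.6636 -0.1009  0.2868] [ 38.3 -59.4]
handle top [ 0.6634 -0.1006  0.2876] [ 38.  -59.1]
handle top [ 0.6633 -0.101   0.2865] [ 37.9 -59.5]
handle top [ 0.664  -0.1011  0.2868] [ 38.7 -59.5]
hub [ 0.63   -0.0364  0.2427] [-0.7  2. ]
hub [ 0.6293 -0.036   0.2515] [-1.4  2.3]
hub [ 0.629  -0.0354  0.242 ] [-1.7  3. ]
hub [ 0.6313 -0.0379  0.2415] [0.7 0.7]
0.28 [ 37.3 -62.2]
0.287 [ 37.5 -58.9]
foot [ 37.4 -54.7]
```

Request:
{"op": "play_rows", "data": {
  "commands": [
    [0.001,-0.005,0.01,0,0.3],
    [0,0,0.015,0,0.3],
    [0,0,0.015,0,0.3],
    [0,0,0.015,0,0.3],
    [0,0,0.01,0,0.3]
  ]
}}

```text
t: 11.4
eef_pos: [0.6606, -0.0996, 0.2554]
orientation: [0.736, 0.677, 0.0, 0.0]
ft_force: [-0.2, 0.1, -0.5]
grip_width: 0.0552
gripper_force: 0.0
```

```bash
python3 -c "
from h import *;show()"
```

```text
t 11.4 press [ 35.2 -58.3] z 255.4 yaw 1.4862 F press [-0.23  0.05] -0.52 grip 0.05521999512446593 0.0
```

Request:
{"op": "play_rows", "data": {
  "commands": [
    [-0.0015,0.003,0.003,0,0.3],
    [0,0,0,0,-0.2],
    [0,0,0,0,-0.7],
    [0,0,0,0,-1],
    [0,0,0,0,-1]
  ],
  "grip_force": 50
}}

```text
t: 11.9
eef_pos: [0.6654, -0.1023, 0.2534]
orientation: [0.737, 0.676, 0.001, 0.001]
ft_force: [2.1, -0.1, 3.6]
grip_width: 0.0206
gripper_force: 49.0
```

```bash
python3 -c "
from h import *;show()"
```

```text
t 11.9 press [ 40.2 -60.6] z 253.4 yaw 1.4857 F press [2.07 0.07] 3.6 grip 0.020565078855404127 49.02702033519745
```

Handle gripped (20.6 mm opening at 49 N). I compute the winding rows in tool axes.

```bash
cat > wind.py <<'E'
import sys
from h import *
C=np.array([.0005,.0002])
def rep():
    st=get_state();p=P(st['eef_pos'])-C;f=Rp.T@st['ft_force'][:2];th=np.arctan2(p[1],p[0]);r=np.hypot(*p)
    er=p/r;et=np.array([er[1],-er[0]])
    print('t',round(st['t'],2),'th',round(th,3),'r',round(r*1e3,1),'z',round(st['eef_pos'][2]*1e3,1),'Ftan(pull)',round(-f@et,2),'Frad',round(f@er,2),'Fz',round(st['ft_force'][2],2),'grip',round(st['grip_width'],4));return th
def rows(th,step,n):
    for i in range(n):
        a=th-step*i;b=a-step
        print([round(.072*(np.sin(b)-np.sin(a)),4),round(.072*(np.cos(b)-np.cos(a)),4),round(.012*step/2/np.pi,4),0,-1],end=',' if i%5<4 else '\n')
if __name__=='__main__':
    th=rep();rows(th if sys.argv[1]=='m' else float(sys.argv[1]),float(sys.argv[2]),int(sys.argv[3]))
E
python3 wind.py m 0.1 65
```

```text
t 11.9 th -0.993 r 72.6 z 253.4 Ftan(pull) 1.77 Frad 1.08 Fz 3.6 grip 0.0206
[np.float64(-0.0036), np.float64(-0.0062), 0.0002, 0, -1],[np.float64(-0.003), np.float64(-0.0065), 0.0002, 0, -1],[np.float64(-0.0023), np.float64(-0.0068), 0.0002, 0, -1],[np.float64(-0.0016), np.float64(-0.007), 0.0002, 0, -1],[np.float64(-0.0009), np.float64(-0.0071), 0.0002, 0, -1]
[np.float64(-0.0002), np.float64(-0.0072), 0.0002, 0, -1],[np.float64(0.0005), np.float64(-0.0072), 0.0002, 0, -1],[np.float64(0.0012), np.float64(-0.0071), 0.0002, 0, -1],[np.float64(0.0019), np.float64(-0.0069), 0.0002, 0, -1],[np.float64(0.0026), np.float64(-0.0067), 0.0002, 0, -1]
[np.float64(0.0033), np.float64(-0.0064), 0.0002, 0, -1],[np.float64(0.0039), np.float64(-0.0061), 0.0002, 0, -1],[np.float64(0.0045), np.float64(-0.0056), 0.0002, 0, -1],[np.float64(0.005), np.float64(-0.0052), 0.0002, 0, -1],[np.float64(0.0055), np.float64(-0.0046), 0.0002, 0, -1]
[np.float64(0.0059), np.float64(-0.0041), 0.0002, 0, -1],[np.float64(0.0063), np.float64(-0.0034), 0.0002, 0, -1],[np.float64(0.0066), np.float64(-0.0028), 0.0002, 0
[... 1970 characters left out ...]
0, -1],[np.float64(-0.0072), np.float64(-0.0004), 0.0002, 0, -1],[np.float64(-0.0071), np.float64(-0.0011), 0.0002, 0, -1]
[np.float64(-0.007), np.float64(-0.0018), 0.0002, 0, -1],[np.float64(-0.0067), np.float64(-0.0025), 0.0002, 0, -1],[np.float64(-0.0065), np.float64(-0.0032), 0.0002, 0, -1],[np.float64(-0.0061), np.float64(-0.0038), 0.0002, 0, -1],[np.float64(-0.0057), np.float64(-0.0044), 0.0002, 0, -1]
[np.float64(-0.0052), np.float64(-0.005), 0.0002, 0, -1],[np.float64(-0.0047), np.float64(-0.0055), 0.0002, 0, -1],[np.float64(-0.0041), np.float64(-0.0059), 0.0002, 0, -1],[np.float64(-0.0035), np.float64(-0.0063), 0.0002, 0, -1],[np.float64(-0.0029), np.float64(-0.0066), 0.0002, 0, -1]
```

Request:
{"op": "play_rows", "data": {
  "commands": [
    [-0.0036,-0.0062,0.0002,0,-1],
    [-0.003,-0.0065,0.0002,0,-1],
    [-0.0023,-0.0068,0.0002,0,-1],
    [-0.0016,-0.007,0.0002,0,-1],
    [-0.0009,-0.0071,0.0002,0,-1]
  ]
}}

```text
t: 12.4
eef_pos: [0.632, -0.1103, 0.2524]
orientation: [0.736, 0.677, 0.002, 0.002]
ft_force: [6.7, 0.3, 3.5]
grip_width: 0.0208
gripper_force: 49.3
```

```bash
python3 wind.py m 0.1 0
```

```text
t 12.4 th -1.472 r 72.0 z 252.4 Ftan(pull) 6.74 Frad -0.22 Fz 3.47 grip 0.0208
```

Request:
{"op": "play_rows", "data": {
  "commands": [
    [-0.0002,-0.0072,0.0002,0,-1],
    [0.0005,-0.0072,0.0002,0,-1],
    [0.0012,-0.0071,0.0002,0,-1],
    [0.0019,-0.0069,0.0002,0,-1],
    [0.0026,-0.0067,0.0002,0,-1]
  ]
}}

```text
t: 12.9
eef_pos: [0.5979, -0.1016, 0.2515]
orientation: [0.736, 0.677, 0.002, 0.002]
ft_force: [7.0, 1.8, 1.5]
grip_width: 0.0207
gripper_force: 49.2
```

```bash
python3 wind.py m 0.1 0
```

```text
t 12.9 th -1.968 r 71.4 z 251.5 Ftan(pull) 5.3 Frad -4.86 Fz 1.5 grip 0.0207
```

Request:
{"op": "play_rows", "data": {
  "commands": [
    [0.0038,-0.0062,0.0002,0,-1],
    [0.0039,-0.0061,0.0002,0,-1],
    [0.0045,-0.0056,0.0002,0,-1],
    [0.005,-0.0052,0.0002,0,-1],
    [0.0055,-0.0046,0.0002,0,-1]
  ]
}}

```text
t: 13.4
eef_pos: [0.572, -0.0777, 0.2505]
orientation: [0.737, 0.676, 0.001, 0.003]
ft_force: [6.6, -3.0, 2.2]
grip_width: 0.0209
gripper_force: 49.2
```

```bash
python3 wind.py m 0.1 0
```

```text
t 13.4 th -2.469 r 70.9 z 250.5 Ftan(pull) 6.14 Frad -3.8 Fz 2.23 grip 0.0209
```

Request:
{"op": "play_rows", "data": {
  "commands": [
    [0.0063,-0.0036,0.0002,0,-1],
    [0.0063,-0.0034,0.0002,0,-1],
    [0.0066,-0.0028,0.0002,0,-1],
    [0.0069,-0.0021,0.0002,0,-1],
    [0.0071,-0.0014,0.0002,0,-1]
  ]
}}

```text
t: 13.9
eef_pos: [0.5606, -0.0441, 0.2496]
orientation: [0.737, 0.676, -0.0, 0.003]
ft_force: [2.4, -6.6, 3.4]
grip_width: 0.0208
gripper_force: 49.3
```

```bash
python3 wind.py m 0.1 0
```

```text
t 13.9 th -2.975 r 70.7 z 249.6 Ftan(pull) 6.77 Frad -1.84 Fz 3.45 grip 0.0208
```

Request:
{"op": "play_rows", "data": {
  "commands": [
    [0.0072,-0.0004,0.0002,0,-1],
    [0.0072,0.0,0.0002,0,-1],
    [0.0072,0.0007,0.0002,0,-1],
    [0.0071,0.0014,0.0002,0,-1],
    [0.0069,0.0021,0.0002,0,-1]
  ]
}}

```text
t: 14.4
eef_pos: [0.5666, -0.0089, 0.2486]
orientation: [0.737, 0.676, -0.001, 0.002]
ft_force: [-0.9, -7.3, 5.8]
grip_width: 0.021
gripper_force: 49.6
```

```bash
python3 wind.py m 0.1 0
```

```text
t 14.4 th 2.798 r 70.8 z 248.6 Ftan(pull) 6.96 Frad -2.24 Fz 5.8 grip 0.021
```

Request:
{"op": "play_rows", "data": {
  "commands": [
    [0.0065,0.0031,0.0001,0,-1],
    [0.0063,0.0035,0.0001,0,-1],
    [0.0059,0.0041,0.0002,0,-1],
    [0.0055,0.0046,0.0002,0,-1],
    [0.005,0.0052,0.0002,0,-1]
  ]
}}

```text
t: 14.9
eef_pos: [0.5885, 0.0188, 0.2477]
orientation: [0.737, 0.676, -0.001, 0.001]
ft_force: [-3.7, -6.3, 7.5]
grip_width: 0.0208
gripper_force: 49.7
```

```bash
python3 wind.py m 0.1 0
```

```text
t 14.9 th 2.296 r 71.3 z 247.7 Ftan(pull) 6.73 Frad -2.81 Fz 7.47 grip 0.0208
```

Request:
{"op": "play_rows", "data": {
  "commands": [
    [0.0042,0.0058,0.0,0,-1],
    [0.0039,0.0061,0.0001,0,-1],
    [0.0033,0.0064,0.0001,0,-1],
    [0.0026,0.0067,0.0002,0,-1],
    [0.0019,0.0069,0.0002,0,-1]
  ]
}}

```text
t: 15.4
eef_pos: [0.6207, 0.0328, 0.2467]
orientation: [0.737, 0.676, -0.001, -0.0]
ft_force: [-6.9, -2.6, 7.1]
grip_width: 0.0207
gripper_force: 49.8
```

```bash
python3 wind.py m 0.1 0
```

```text
t 15.4 th 1.8 r 71.9 z 246.7 Ftan(pull) 7.22 Frad -1.59 Fz 7.09 grip 0.0207
```

Request:
{"op": "play_rows", "data": {
  "commands": [
    [0.001,0.0072,0.0001,0,-1],
    [0.0004,0.0072,0.0001,0,-1],
    [-0.0002,0.0072,0.0002,0,-1],
    [-0.0009,0.0071,0.0002,0,-1],
    [-0.0016,0.007,0.0002,0,-1]
  ]
}}

```text
t: 15.9
eef_pos: [0.656, 0.0298, 0.2458]
orientation: [0.736, 0.677, -0.001, -0.001]
ft_force: [-6.8, 1.2, 6.1]
grip_width: 0.021
gripper_force: 49.7
```

```bash
python3 wind.py m 0.1 0
```

```text
t 15.9 th 1.304 r 72.6 z 245.8 Ftan(pull) 6.77 Frad -1.19 Fz 6.13 grip 0.021
```

Still running free at about 6.8 N.

Request:
{"op": "play_rows", "data": {
  "commands": [
    [-0.0025,0.0067,0.0001,0,-1],
    [-0.003,0.0065,0.0002,0,-1],
    [-0.0036,0.0062,0.0002,0,-1],
    [-0.0042,0.0058,0.0002,0,-1],
    [-0.0048,0.0054,0.0002,0,-1]
  ]
}}

```text
t: 16.4
eef_pos: [0.6856, 0.0102, 0.2449]
orientation: [0.736, 0.677, 0.001, -0.002]
ft_force: [-3.6, 5.9, 4.4]
grip_width: 0.0206
gripper_force: 49.6
```

```bash
python3 wind.py m 0.1 0
```

```text
t 16.4 th 0.812 r 73.1 z 244.9 Ftan(pull) 6.79 Frad 1.28 Fz 4.37 grip 0.0206
```

Request:
{"op": "play_rows", "data": {
  "commands": [
    [-0.0052,0.0051,0.0002,0,-1],
    [-0.0058,0.0043,0.0002,0,-1],
    [-0.0062,0.0037,0.0002,0,-1],
    [-0.0065,0.0031,0.0002,0,-1],
    [-0.0068,0.0024,0.0002,0,-1]
  ]
}}

```text
t: 16.9
eef_pos: [0.7024, -0.0214, 0.2439]
orientation: [0.736, 0.677, 0.001, -0.001]
ft_force: [-0.5, 6.5, 4.2]
grip_width: 0.021
gripper_force: 49.5
```

```bash
python3 wind.py m 0.1 0
```

```text
t 16.9 th 0.317 r 73.4 z 243.9 Ftan(pull) 6.42 Frad 1.01 Fz 4.21 grip 0.021
```

Request:
{"op": "play_rows", "data": {
  "commands": [
    [-0.007,0.0018,0.0002,0,-1],
    [-0.0071,0.001,0.0002,0,-1],
    [-0.0072,0.0003,0.0002,0,-1],
    [-0.0072,-0.0004,0.0002,0,-1],
    [-0.0071,-0.0011,0.0002,0,-1]
  ]
}}

```text
t: 17.4
eef_pos: [0.7019, -0.0572, 0.243]
orientation: [0.736, 0.677, 0.002, -0.0]
ft_force: [2.2, 6.4, 2.1]
grip_width: 0.0208
gripper_force: 49.4
```

```bash
python3 wind.py m 0.1 0
```

```text
t 17.4 th -0.176 r 73.3 z 243.0 Ftan(pull) 6.71 Frad 0.45 Fz 2.14 grip 0.0208
```

Request:
{"op": "play_rows", "data": {
  "commands": [
    [-0.007,-0.0018,0.0002,0,-1],
    [-0.0067,-0.0025,0.0002,0,-1],
    [-0.0065,-0.0032,0.0002,0,-1],
    [-0.0061,-0.0038,0.0002,0,-1],
    [-0.0057,-0.0044,0.0002,0,-1]
  ]
}}

```text
t: 17.9
eef_pos: [0.6842, -0.0884, 0.242]
orientation: [0.736, 0.677, 0.002, 0.0]
ft_force: [3.8, 4.3, 3.3]
grip_width: 0.0209
gripper_force: 49.4
```

```bash
python3 wind.py m 0.1 0
```

```text
t 17.9 th -0.67 r 73.0 z 242.0 Ftan(pull) 5.73 Frad -0.16 Fz 3.35 grip 0.0209
```

Request:
{"op": "play_rows", "data": {
  "commands": [
    [-0.0052,-0.005,0.0002,0,-1],
    [-0.0047,-0.0055,0.0002,0,-1],
    [-0.0041,-0.0059,0.0002,0,-1],
    [-0.0035,-0.0063,0.0002,0,-1],
    [-0.0029,-0.0066,0.0002,0,-1]
  ]
}}

```text
t: 18.4
eef_pos: [0.6537, -0.1071, 0.2411]
orientation: [0.736, 0.677, 0.002, 0.001]
ft_force: [7.0, 3.1, 2.8]
grip_width: 0.0209
gripper_force: 49.4
```

```bash
python3 wind.py m 0.1 0; python3 wind.py -1.193 0.1 25 | sed 's/np.float64//g;s/[()]//g' | tail -5
```

```text
t 18.4 th -1.167 r 72.4 z 241.1 Ftan(pull) 7.59 Frad -0.81 Fz 2.84 grip 0.0209
[-0.0023, -0.0068, 0.0002, 0, -1],[-0.0016, -0.007, 0.0002, 0, -1],[-0.0009, -0.0071, 0.0002, 0, -1],[-0.0002, -0.0072, 0.0002, 0, -1],[0.0005, -0.0072, 0.0002, 0, -1]
[0.0012, -0.0071, 0.0002, 0, -1],[0.0019, -0.0069, 0.0002, 0, -1],[0.0026, -0.0067, 0.0002, 0, -1],[0.0033, -0.0064, 0.0002, 0, -1],[0.0039, -0.0061, 0.0002, 0, -1]
[0.0045, -0.0056, 0.0002, 0, -1],[0.005, -0.0052, 0.0002, 0, -1],[0.0055, -0.0046, 0.0002, 0, -1],[0.0059, -0.0041, 0.0002, 0, -1],[0.0063, -0.0034, 0.0002, 0, -1]
[0.0066, -0.0028, 0.0002, 0, -1],[0.0069, -0.0021, 0.0002, 0, -1],[0.0071, -0.0014, 0.0002, 0, -1],[0.0072, -0.0007, 0.0002, 0, -1],[0.0072, 0.0, 0.0002, 0, -1]
[0.0072, 0.0007, 0.0002, 0, -1],[0.0071, 0.0014, 0.0002, 0, -1],[0.0069, 0.0021, 0.0002, 0, -1],[0.0066, 0.0028, 0.0002, 0, -1],[0.0063, 0.0035, 0.0002, 0, -1]
```

Maybe touching (7.6 N against a mean of 6.5). Slow to 0.06 rad per row.

Request:
{"op": "play_rows", "data": {
  "commands": [
    [-0.0015,-0.004,0.0001,0,-1],
    [-0.0012,-0.0041,0.0001,0,-1],
    [-0.001,-0.0042,0.0001,0,-1],
    [-0.0007,-0.0043,0.0001,0,-1],
    [-0.0004,-0.0043,0.0001,0,-1]
  ]
}}

```text
t: 18.9
eef_pos: [0.6326, -0.1103, 0.2405]
orientation: [0.736, 0.677, 0.002, 0.002]
ft_force: [6.7, 1.0, 1.8]
grip_width: 0.0207
gripper_force: 49.2
```

```bash
python3 wind.py m 0.1 0
```

```text
t 18.9 th -1.464 r 72.0 z 240.5 Ftan(pull) 6.74 Frad -0.85 Fz 1.79 grip 0.0207
```

Request:
{"op": "play_rows", "data": {
  "commands": [
    [0.0,-0.0072,0.0002,0,-1],
    [0.0006,-0.0072,0.0002,0,-1],
    [0.0013,-0.0071,0.0002,0,-1],
    [0.0019,-0.0069,0.0002,0,-1],
    [0.0026,-0.0067,0.0002,0,-1]
  ]
}}

```text
t: 19.4
eef_pos: [0.5983, -0.1018, 0.2396]
orientation: [0.737, 0.676, 0.002, 0.002]
ft_force: [7.3, -0.5, 0.8]
grip_width: 0.0207
gripper_force: 49.3
```

```bash
python3 wind.py m 0.1 0
```

```text
t 19.4 th -1.962 r 71.4 z 239.6 Ftan(pull) 6.71 Frad -2.94 Fz 0.79 grip 0.0207
```

Request:
{"op": "play_rows", "data": {
  "commands": [
    [0.0036,-0.0063,0.0002,0,-1],
    [0.0039,-0.0061,0.0001,0,-1],
    [0.0045,-0.0056,0.0002,0,-1],
    [0.005,-0.0051,0.0002,0,-1],
    [0.0055,-0.0045,0.0002,0,-1]
  ]
}}

```text
t: 19.9
eef_pos: [0.5726, -0.0784, 0.2387]
orientation: [0.737, 0.676, 0.0, 0.003]
ft_force: [5.6, -6.2, 0.3]
grip_width: 0.0207
gripper_force: 49.3
```

```bash
python3 wind.py m 0.1 0
```

```text
t 19.9 th -2.456 r 70.8 z 238.7 Ftan(pull) 8.34 Frad -1.11 Fz 0.29 grip 0.0207
```

Rising at 8.3 N, so touch was likely around th -2.15. Now 0.04 rad rows.

Request:
{"op": "play_rows", "data": {
  "commands": [
    [0.0023,-0.0017,0.0001,0,-1],
    [0.0024,-0.0016,0.0001,0,-1],
    [0.0025,-0.0015,0.0001,0,-1],
    [0.0025,-0.0014,0,0,-1],
    [0.0026,-0.0013,0.0001,0,-1]
  ]
}}

```text
t: 20.4
eef_pos: [0.566, -0.0662, 0.2383]
orientation: [0.737, 0.676, -0.0, 0.003]
ft_force: [3.8, -8.0, 1.2]
grip_width: 0.0209
gripper_force: 49.2
```

```bash
python3 wind.py m 0.1 0
```

```text
t 20.4 th -2.652 r 70.7 z 238.3 Ftan(pull) 8.88 Frad -0.36 Fz 1.24 grip 0.0209
```

Request:
{"op": "play_rows", "data": {
  "commands": [
    [0.0026,-0.0012,0.0001,0,-1],
    [0.0027,-0.0011,0.0001,0,-1],
    [0.0027,-0.001,0.0001,0,-1],
    [0.0027,-0.0009,0,0,-1],
    [0.0028,-0.0008,0.0001,0,-1]
  ]
}}

```text
t: 20.9
eef_pos: [0.5619, -0.0527, 0.238]
orientation: [0.737, 0.676, -0.001, 0.003]
ft_force: [2.6, -9.0, 2.7]
grip_width: 0.0211
gripper_force: 49.3
```

```bash
python3 wind.py m 0.1 0
```

```text
t 20.9 th -2.851 r 70.6 z 238.0 Ftan(pull) 9.29 Frad -0.68 Fz 2.74 grip 0.0211
```

Request:
{"op": "play_rows", "data": {
  "commands": [
    [0.0021,-0.0005,0.0001,0,-1],
    [0.0021,-0.0004,0,0,-1],
    [0.0021,-0.0004,0.0001,0,-1],
    [0.0021,-0.0003,0,0,-1],
    [0.0021,-0.0003,0.0001,0,-1]
  ]
}}

```text
t: 21.4
eef_pos: [0.5605, -0.0424, 0.2378]
orientation: [0.737, 0.676, -0.001, 0.003]
ft_force: [1.3, -11.8, 4.3]
grip_width: 0.0211
gripper_force: 49.3
```

```bash
python3 wind.py m 0.1 0
```

```text
t 21.4 th -2.999 r 70.6 z 237.8 Ftan(pull) 11.89 Frad -0.6 Fz 4.28 grip 0.0211
```

Pull is now about 5 N above free at roughly 0.85 rad past touch (fit over the readings), which is firm. Hold, release, lift away.

Request:
{"op": "play_rows", "data": {
  "commands": [
    [0,0,0,0,-1],
    [0,0,0,0,-1],
    [0,0,0,0,-0.2],
    [0,0,0,0,0.2],
    [0,0,0,0,0.2]
  ]
}}

```text
t: 21.9
eef_pos: [0.559, -0.0388, 0.2363]
orientation: [0.736, 0.677, -0.0, -0.0]
ft_force: [0.6, -0.1, -0.1]
grip_width: 0.051
gripper_force: 0.0
```

```bash
python3 wind.py m 0.1 0
```

```text
t 21.9 th -3.051 r 72.0 z 236.3 Ftan(pull) 0.13 Frad -0.58 Fz -0.06 grip 0.051
```

Request:
{"op": "play_rows", "data": {
  "commands": [
    [0,0,-0.02,0,0.2],
    [0,0,-0.03,0,0.2],
    [0,0,-0.03,0,0.2],
    [0,0,-0.03,0,0.2],
    [0,0,-0.02,0,0.2]
  ]
}}

```text
t: 22.4
eef_pos: [0.5595, -0.0387, 0.3687]
orientation: [0.736, 0.677, 0.001, 0.001]
ft_force: [0.3, 0.9, -0.4]
grip_width: 0.0516
gripper_force: 0.0
```

Request:
{"op": "play_rows", "data": {
  "commands": [
    [-0.03,-0.03,0,0,0.2],
    [-0.04,-0.03,0,0,0.2],
    [-0.04,-0.03,0,0,0.2],
    [-0.04,-0.02,0,0,0.2],
    [-0.03,0,0,0,0.2]
  ]
}}

```text
t: 22.9
eef_pos: [0.432, -0.2099, 0.3673]
orientation: [0.737, 0.676, -0.0, 0.0]
ft_force: [1.0, -0.8, -0.3]
grip_width: 0.0514
gripper_force: 0.0
```

```bash
python3 - <<'E'
from h import *
show();a=camera('top')[130:290,180:380,::-1];b=camera('scene')[150:310,190:350,::-1]
cv2.imwrite('pics/f.png',np.hstack([cv2.resize(a,(400,320),interpolation=cv2.INTER_CUBIC),cv2.resize(b,(400,320)[:2],interpolation=cv2.INTER_CUBIC)]))
E
```

```text
t 22.9 press [-183.3 -187.6] z 367.3 yaw 1.4847 F press [ 1.05 -0.76] -0.32 grip 0.05137407088695872 0.0
```

View pics/f.png

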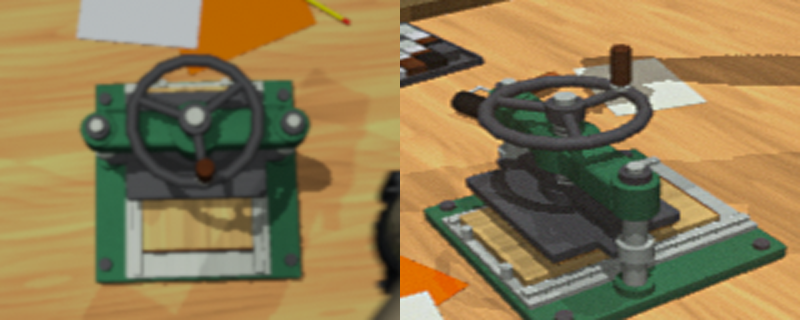

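The board is home and square against the pins (its front edge at y≈250 in the top crop), the platen is down and the arm is clear. Handing in.

```bash
python3 -c "
from h import *
print(P(atz('top',277.5,255,.045))*1e3)
print(close_job())"
```

```text
[-140.46571409    3.84691734]
the job is handed in; nothing more can be done
None
```

The job is handed in: the board is home against the stop pins (front edge measured at -140 mm; home is -141 mm), and the wheel is wound to a firm nip, about 5 N above the free pull. The handle is released, the arm is clear, and I touched nothing else on the bench; no verdict has come back yet.

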